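Roll a shaft blank into the V-block and butt it against the end stop

ROBOT

A 6-joint arm with a two-finger parallel gripper is mounted at the origin on the work surface. World frame = base frame: x ahead of the robot, y to its left, z up, the work surface at z = 0. Lengths are in m, angles in rad, forces in N, time in s.
With the tool pointing down it reaches from about 0.35 to 0.725 m from the base axis. Payload 6 kg.
Tool frame: the origin (TCP) lies on the centre line of the jaws, within the pads' length; the fingertips stand 19 mm ahead of it and the grasp point (between the pads) is the TCP; z points along the fingers, y is the direction in which the jaws open and shut (so a half turn about z gives the same grasp; the last joint's range is limited). The gripper opens to 85 mm and grips with 20 to 120 N. Pads are 22 mm wide; open, the fingers measure 114 mm over their backs; the gripper's body (76 mm by 85 mm) begins 54 mm behind the grasp point. The pads swing forward as they close: fully open they stand 13 mm farther back than shut.
Start: joints at [-0.961, 0.04, 0.085, 0, -1.615, -0.334], TCP at [0.163, -0.577, 0.25] pointing down, gripper open.
Joint ranges: [-2.56, 2.56], [-1.29, 2.01], [-1.08, 1.49], [-3.29, 1.98], [-2.81, -0.18], [-2.99, 2.99]. Speed limits (rad/s): [2.57, 2.57, 3.01, 3.14, 3.14, 3.14].

INTERFACE

Orientations are given as a rotation vector (axis times angle).
In Python, from bench import manip gives the robot as it stands. The module is installed in compiled form; this text tells all that it offers. Calls block until the motion is done:
- manip.move_pose(position, orientation): joint-space move of the TCP to a pose.
- manip.line_to(position, rot=None, v=0.15): straight line of the TCP; rot=None keeps the orientation; v is the mean speed in m/s.
- manip.move_joints(angles): joint-space move.
- manip.command_gripper(opening): finger opening in m; the grip force is fixed at half the most; returns when the fingers have stopped.
- manip.hold(seconds).
- manip.ik(position, orientation): joint angles nearest the present ones, or None.
- manip.read_camera(name): name is "scene" or "side" or "wrist"; returns a dict with "color" (420x560x3 uint8, blue, green, red), "fx", "fy", "cx", "cy" (pixels), "dist_coeffs" ([k1, k2, p1, p2, k3] as OpenCV has them; the pictures are not rectified), "extrinsics" (4x4, takes a point from world to camera coordinates); the wrist camera has in their place "mount" (4x4, takes a point from camera to tool coordinates, whose origin is the TCP and whose axes are the flange's). Camera axes: x right, y down, z forward; pixel columns grow to the right and rows downward; lengths in m; the calibration is good to about 2 mm. A picture is of the moment at which its call begins: read the wrist's pose just before it. There is no depth.
A pose or a line that the arm cannot do raises manip.IKError and nothing moves.
- manip.job_done(): hands the job in, once; it reports no verdict.
Trained networks look in a picture, given as the dict that the camera call returned (one of the last four; its "shot" number tells which), for a name from the list of things; names that differ only in an ending like _2 or _b are one class to them, and where a whole thing is asked for, a point or a joint stands for the part that bears it (a point fixed in the world has none). Each returns a list of dicts, best first, with "conf" (0 to 1); they miss things now and then, are a little off and sometimes report something else, mostly with a low value. They report only what shows in the picture. A call takes as long as a camera call. They do not tell look-alikes from the thing itself.
- manip.recognise(query, picture): "position" ([column, row] as shares, 0 to 1, of the picture: columns of its width, rows of its height, amid what is visible of it).
- manip.cut_out(query, picture): "mask" (420x560 bool, what is visible of it) and "position" ([column, row] as shares, 0 to 1, of the picture: columns of its width, rows of its height, amid what is visible of it).
- manip.pinpoint(query, picture): "position" ([column, row] as shares, 0 to 1, of the picture: columns of its width, rows of its height: a listed point, or the origin of a listed thing).
Readings, each from a call of its own:
- manip.read_time_s(): time.
- manip.read_joints(): joint angles.
- manip.read_joint_vel(): joint speeds.
- manip.read_joint_torque(): joint torques, N m.
- manip.read_position(): TCP position.
- manip.read_eef_rot(): TCP orientation.
- manip.read_force(): force on the tool from outside, world axes, zero at the start.
- manip.read_torque(): the same for the moment, N m.
- manip.read_finger_gap(): finger opening in m.
Only numpy, scipy, OpenCV 4.12 (cv2) and the standard library are available. Lean on these libraries where they do the work, as an engineer would, in place of code of your own. Each camera call takes 0.05 s, during which the arm holds its last target. There are 200 camera calls.

TASK

Roll the round aluminium bar along the bench by pushing its side with the fingers, up the lead-in ramp and into the groove of the V-block; then push on its free end with a fingertip to slide it along the groove until its other end butts against the end stop. Only push the bar: never pick it up or lift it. Leave the bush, the screwdriver and the drilled block where they are, and finish with the bar lying still, seated in the groove against the stop.

Things in the scene. Friction and masses are not known exactly. Their poses are not given: they have to be found in the camera images.
- bar: Loose plain aluminium round bar, diameter 40 mm, length 150 mm, flat ends, 0.4 to 0.65 kg, lying on the bench on the ramp side of the V-block, up to 0.2 rad askew of the groove. It rolls freely. Origin at its centre, on its axis (20 mm above the bench at the start); its y axis is the bar's axis, +y towards the end stop's side; x and z turn as it rolls.
- vblock: Low oiled steel V-block (slippery), screwed down, 140 mm long along y, the groove direction. Origin on the bench under the groove's bottom line, half-way along; z up. Profile (x, height in mm): ramp toe (-57.6, 0), ramp to near lip (-15.6, 12), down to groove bottom (0, 3), up to (33, 22), flat to x = 58. The bar comes in from -x over the ramp; seated, its axis is at x = 0, 26 mm high.
- stop (a point): Point on the face of the end stop where the centre of the bar's end butts, 26 mm high; axes as the V-block's, where it lies at x = 0, y = +70 mm. The stop is a steel plate 10 mm thick and 46 mm high across the block's +y end, from x = -16 to 58 mm. The butted bar's centre is 75 mm to -y of this point and its free end 150 mm, 10 mm past the block's open -y end.
- bush: Loose brass bush (ring) standing upright, outside diameter 38 mm, bore 24 mm, 35 mm high, beyond the end stop. Origin at the centre of its underside. Not to be disturbed.
- driver: Loose screwdriver, 200 mm long, handle 26 mm thick, origin at mid-length on its underside, lying on the bench behind the V-block (its +x side), roughly parallel to the groove. Not to be disturbed.
- drilled: Loose steel block with three drilled holes, 60 x 70 x 30 mm, off the open (-y) end of the V-block. Origin at the centre of its underside. Not to be disturbed.
- tray: Blue parts tray fixed to the bench, 150 x 200 x 30 mm, beyond the bush. Origin at the centre of its underside.
There are look-alikes about, which are no part of the job. Of the things that look like the bar, the largest one is meant.

How it is judged:
By the outcome, as a careful person would: the job done as asked, in the order asked, and still so for the second after the job is handed in, with the robot touching nothing.
It also fails if it takes over 45 s, if anything falls off the work surface, if the arm or the gripper's body presses on something with over 40 N, if the wrist force passes 120 N, or if a joint passes its speed limit or range.

## Working session

There is one attempt and no reset: what is moved stays moved. The work goes in short steps, each a Python script; the robot and the scene stay as the last script left them, time stands still between calls to the robot, and variables do not carry over. Pictures are saved under pics/ and viewed, about 8 in all and at most 12, crops included, and the job is handed in when it is done.

```bash
mkdir -p pics; cat > h.py <<'E'
import numpy as np, cv2
from bench import manip
def ray(p, uv):
    K=np.array([[p["fx"],0,p["cx"]],[0,p["fy"],p["cy"]],[0,0,1.]])
    n=cv2.undistortPoints(np.array(uv,float).reshape(-1,1,2),K,np.array(p["dist_coeffs"],float)).reshape(-1,2)
    E=np.array(p["extrinsics"]); R=E[:3,:3]; t=E[:3,3]
    return -R.T@t, np.c_[n,np.ones(len(n))]@R
def onz(p,uv,z):
    o,d=ray(p,uv); return o+d*((np.atleast_1d(z)-o[2])/d[:,2])[:,None]
def proj(p,X):
    K=np.array([[p["fx"],0,p["cx"]],[0,p["fy"],p["cy"]],[0,0,1.]]); E=np.array(p["extrinsics"])
    return cv2.projectPoints(np.array(X,float).reshape(-1,1,3),cv2.Rodrigues(E[:3,:3])[0],E[:3,3],K,np.array(p["dist_coeffs"],float))[0].reshape(-1,2)
E
python3 - <<'E'
from h import *
Z=dict(bar=.02,vblock=0,stop=.026,bush=0,driver=0,drilled=0,tray=0)
for c in ("scene","side"):
    p=manip.read_camera(c); cv2.imwrite(f"pics/{c}0.png",p["color"])
    o,_=ray(p,[[280,210]]); print(c,o.round(3))
    for q in Z:
        for r in manip.pinpoint(q,p)[:4]:
            uv=np.array(r["position"])*[560,420]
            print(c,q,round(r["conf"],2),uv.round(),onz(p,uv,Z[q])[0].round(3))
print(manip.read_time_s(),manip.read_eef_rot())
E
```

```text
scene [ 1.16  -0.407  0.897]
scene bar 0.79 [186. 198.] [ 0.357 -0.05   0.02 ]
scene bar 0.62 [255. 146.] [0.313 0.174 0.02 ]
scene stop 0.61 [332. 218.] [0.612 0.156 0.026]
scene bush 0.54 [355. 216.] [0.625 0.217 0.   ]
scene driver 0.8 [311. 276.] [ 0.684  0.034 -0.   ]
scene driver 0.45 [331. 216.] [0.591 0.175 0.   ]
scene drilled 0.76 [170. 269.] [ 0.486 -0.173 -0.   ]
scene tray 0.83 [408. 191.] [0.645 0.364 0.   ]
side [-0.093  0.974  0.738]
side bar 0.83 [340. 273.] [0.301 0.182 0.02 ]
side bar 0.81 [371. 226.] [ 0.334 -0.045  0.02 ]
side bar 0.69 [300. 230.] [0.479 0.091 0.02 ]
side vblock 0.68 [269. 222.] [0.589 0.086 0.   ]
side stop 0.7 [249. 223.] [0.604 0.153 0.026]
side bush 0.49 [229. 238.] [0.63  0.211 0.   ]
side driver 0.64 [253. 205.] [0.685 0.039 0.   ]
side drilled 0.91 [343. 200.] [ 0.482 -0.155  0.   ]
side tray 0.96 [178. 267.] [0.645 0.381 0.   ]
side tray 0.68 [258. 204.] [0.677 0.023 0.   ]
0.8 [ 4.31824227e-01 -3.11169165e+00 -2.11184680e-04]
```

View pics/scene0.png

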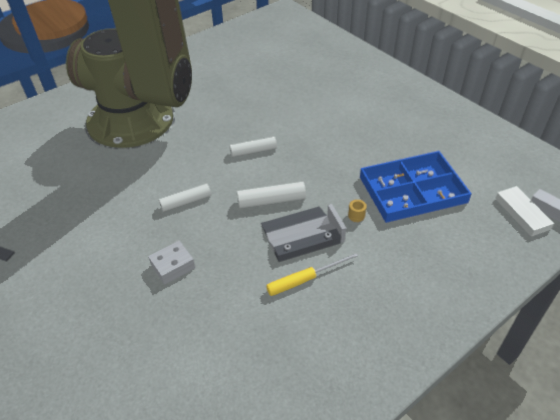

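View pics/side0.png

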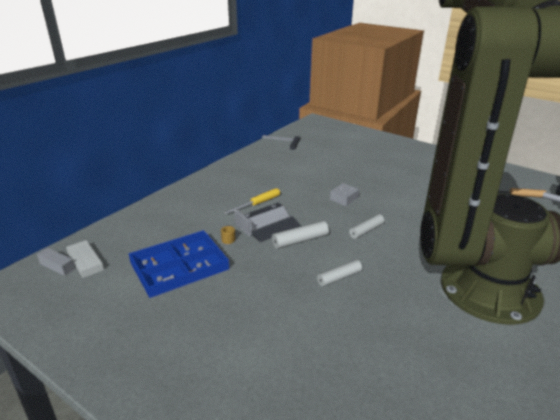

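Scene picture: three white bars, at (272,194) thick, (185,197) thin and (253,147) thin. The thick one nearest the V-block (at (303,232)) is the bar. The drilled block is at (170,262), the bush at (357,211), the driver at (310,277) and the tray at (413,186). Side picture: the bar is at (300,234), with the thin ones at (367,226) and (340,273). They agree. Next I take a close wrist view and fit the models to all three views.

```bash
cat >> h.py <<'E'
from scipy.spatial.transform import Rotation as Ro
def wrist():
    pos=np.array(manip.read_position()); R=Ro.from_rotvec(manip.read_eef_rot()).as_matrix()
    p=manip.read_camera("wrist"); T=np.eye(4); T[:3,:3]=R; T[:3,3]=pos
    p["extrinsics"]=np.linalg.inv(T@np.array(p["mount"])); return p
def cyl(x,y,a,z=.02,r=.02,L=.15):
    t=np.linspace(0,2*np.pi,24,endpoint=False); ax=np.array([-np.sin(a),np.cos(a),0]); n=np.array([np.cos(a),np.sin(a),0])
    c=r*np.cos(t)[:,None]*n+r*np.sin(t)[:,None]*[0,0,1]
    return [np.vstack([c+ax*L/2,c-ax*L/2])+[x,y,z]]
def vb(x,y,a):
    P=np.array([(-57.6,0),(-15.6,12),(0,3),(33,22),(58,22),(58,0)])/1e3
    def ext(P,y0,y1): return np.array([(u,v,w) for u,w in P for v in (y0,y1)])
    parts=[ext(P[[0,1,2]],-.07,.07),ext(P[[2,3,4,5]],-.07,.07),ext(np.array([(-.016,0),(-.016,.046),(.058,.046),(.058,0)]),.07,.08)]
    R=Ro.from_euler('z',a).as_matrix(); return [q@R.T+[x,y,0] for q in parts]
def sil(p,parts):
    m=np.zeros((420,560),np.uint8)
    for q in parts: cv2.fillConvexPoly(m,np.round(cv2.convexHull(proj(p,q).astype(np.float32))*16).astype(np.int32),255,cv2.LINE_AA,4)
    return m/255.
def fit(model,views,x0):
    from scipy.optimize import minimize
    f=lambda v:sum(np.abs(sil(p,model(*v))-m).sum()/m.sum() for p,m in views)
    s=np.array(x0)+np.vstack([np.zeros(3),np.diag([.01,.01,.08])])
    r=minimize(f,x0,method="Nelder-Mead",options=dict(initial_simplex=s,xatol=1e-5,fatol=1e-5,maxiter=400))
    return r.x,r.fun
def near(q,p,X):
    t=proj(p,[X])[0]; L=manip.cut_out(q,p)
    L=[(np.linalg.norm(np.array(r["position"])*[560,420]-t),r) for r in L]
    if not L: return None
    d,r=min(L,key=lambda k:k[0]); print(q,"conf",round(r["conf"],2),"px off",round(d,1),"area",r["mask"].sum()); return r["mask"].astype(float)
E
python3 - <<'E'
from h import *
R=[np.pi,0,0]; R=manip.read_eef_rot()
manip.move_pose([.50,.06,.36],R)
W=wrist(); S=manip.read_camera("scene"); D=manip.read_camera("side")
cv2.imwrite("pics/w1.png",W["color"])
for nm,q,mod,x0 in (("bar","bar",cyl,[.478,.09,-.1]),("vb","vblock",vb,[.589,.086,-.15])):
    V=[]
    for c,p in (("W",W),("S",S),("D",D)):
        print(c,end=" "); m=near(q,p,[x0[0],x0[1],.015])
        if m is not None:
            V.append((p,m)); print(fit(mod,[(p,m)],x0))
    best=fit(mod,V,x0); print(nm,"ALL",best)
    col=(0,0,255) if nm=="bar" else (0,255,0)
    for part in mod(*best[0]):
        h=cv2.convexHull(proj(W,part).astype(np.float32)).astype(int); cv2.polylines(W["color"],[h],True,col,1)
cv2.imwrite("pics/w1o.png",W["color"])
print(manip.read_time_s(),manip.read_joints(),manip.read_position())
E
```

```text
W bar conf 0.96 px off 7.1 area 2720
(array([ 0.47019061,  0.10223156, -0.49396245]), np.float64(0.040788638985005767))
S bar conf 0.69 px off 8.0 area 1174
(array([ 0.4683006 ,  0.10351079, -0.48496117]), np.float64(0.12802886060727528))
D bar conf 0.94 px off 2.5 area 836
(array([ 0.46816697,  0.10304776, -0.48396451]), np.float64(0.10273008725021109))
bar ALL (array([ 0.46975562,  0.10232159, -0.49528517]), np.float64(0.28413621098678177))
W vblock conf 0.74 px off 5.5 area 6310
(array([ 0.58465892,  0.09031898, -0.33016083]), np.float64(0.04200677418352444))
S D vblock conf 0.9 px off 2.6 area 1476
(array([ 0.58372599,  0.0882086 , -0.30556257]), np.float64(0.12629789042988468))
vb ALL (array([ 0.58440598,  0.08952434, -0.32377197]), np.float64(0.1732453477699688))
3.8333 [ 5.19983952e-01 -1.74920475e-01  8.19860471e-02 -1.49149515e-04
 -1.82774698e+00 -1.81521075e+00] [0.50002377 0.05991078 0.35997446]
```

View pics/w1o.png

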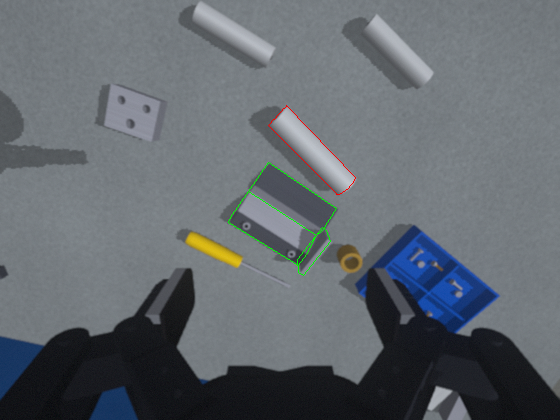

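Wrist view: the bar (red) at (313,150) and the V-block (green) at (282,215) both fit their outlines well, so sizes and choice are confirmed. The thin bars lie at (233,33) and (400,50). In the V-block frame the bar's centre is at (-113, -25) mm, with its -y end lagging by 0.17 rad. I'll put the open fingers behind the bar, jaws along the groove, and touch the bench to find the fingertip height.

```bash
cat >> h.py <<'E'
VO=np.array([.5845,.0897]); VA=-.325
xh=np.array([np.cos(VA),np.sin(VA)]); yh=np.array([-np.sin(VA),np.cos(VA)])
def w(x,y,z): return np.r_[VO+x*xh+y*yh,z]
def tov(X): d=np.array(X)[:2]-VO; return np.array([d@xh,d@yh])
RT=Ro.from_matrix(np.array([[-np.sin(VA)*0+np.cross([*yh,0],[0,0,-1])[0],yh[0],0],[np.cross([*yh,0],[0,0,-1])[1],yh[1],0],[0,0,-1]])).as_rotvec()
def fv(): f=np.array(manip.read_force()); return np.r_[f[:2]@xh,f[:2]@yh,f[2]]
E
python3 - <<'E'
from h import *
manip.move_pose(w(-.168,-.028,.12),RT); manip.line_to(w(-.168,-.028,.035),v=.1)
f0=fv(); print(f0.round(2),manip.read_time_s(),manip.read_joints(),manip.read_finger_gap())
z=.035
while z>.003:
    z-=.002; manip.line_to(w(-.168,-.028,z),v=.02); f=fv()
    if abs(f[2]-f0[2])>3: break
print("touch",z,manip.read_position(),f.round(2),manip.read_time_s())
manip.line_to(w(-.168,-.028,z+.012),v=.05); print(fv().round(2),manip.read_time_s())
E
```

```text
[-0.55 -0.14 -0.65] 5.85 [ 7.45166405e-01 -3.60162194e-01 -6.63351860e-01  3.94822499e-04
 -1.26640151e+00 -2.64098770e+00] 0.08580122908753388
touch 0.004999999999999987 [0.41675129 0.11693779 0.00592424] [-2.44 -1.51  5.33] 9.6
[-0.35 -0.13  0.15] 9.9917
```

```bash
python3 - <<'E'
from h import *
manip.line_to(w(-.085,-.03,.017),v=.04); print(fv().round(2)); manip.hold(.6)
S=manip.read_camera("scene"); D=manip.read_camera("side")
x0=[*w(-.05,-.03,0)[:2],VA]; V=[]
for p in (S,D):
    m=near("bar",p,[*x0[:2],.021])
    if m is not None: V.append((p,m)); v,e=fit(lambda x,y,a:cyl(x,y,a,z=.021),V[-1:],x0); print(tov(v).round(4),round(v[2]-VA,3),round(e,3))
print(fv().round(2),manip.read_time_s()); cv2.imwrite("pics/s2.png",cv2.resize(S["color"][120:320,130:430],None,fx=2.5,fy=2.5))
E
```

```text
[-5.33  0.64  2.52]
bar conf 0.88 px off 3.0 area 1237
[-0.0559 -0.0308] 0.012 0.139
bar conf 0.6 px off 3.0 area 465
[-0.0533 -0.0321] 0.018 0.8
[-5.55 -0.19  3.3 ] 13.0167
```

View pics/s2.png

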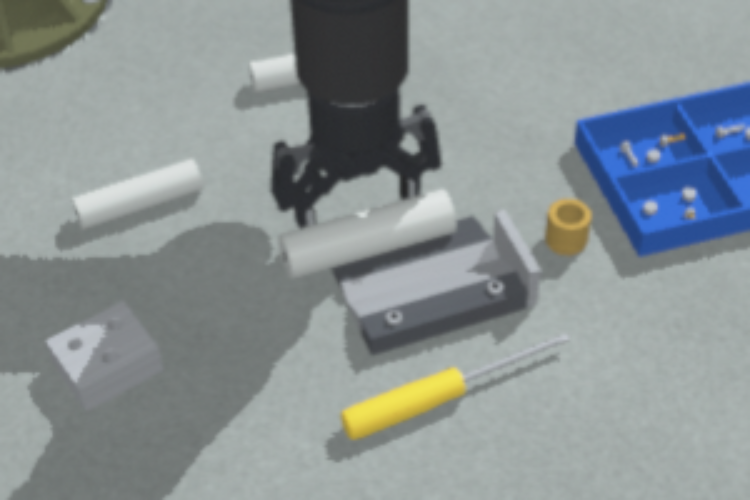

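The bar is straight (within 0.015 rad), at the ramp toe, with its centre at y = -31 mm and its end well short of the stop plate. I push on, rising with the ramp.

```bash
python3 - <<'E'
from h import *
for x,z in ((-.06,.020),(-.034,.024)):
    manip.line_to(w(x,-.033,z),v=.035); print(x,fv().round(2))
manip.hold(.3); print(fv().round(2))
S=manip.read_camera("scene"); D=manip.read_camera("side")
x0=[*w(0,-.033,0)[:2],VA]
for p in (S,D):
    m=near("bar",p,[*x0[:2],.026])
    if m is not None: v,e=fit(lambda x,y,a:cyl(x,y,a,z=.026),[(p,m)],x0); print(tov(v).round(4),round(v[2]-VA,3),round(e,3))
print(manip.read_time_s()); cv2.imwrite("pics/s3.png",cv2.resize(S["color"][120:320,130:430],None,fx=2.5,fy=2.5))
E
```

```text
-0.06 [-1.7   0.42 -0.59]
-0.034 [-0.54  0.16  1.01]
[0.74 0.31 0.57]
bar conf 0.91 px off 0.1 area 1408
[-0.0025 -0.0342] -0.018 0.077
bar conf 0.59 px off 2.1 area 383
[-0.0016 -0.0366] 0.106 1.018
15.2917
```

View pics/s3.png

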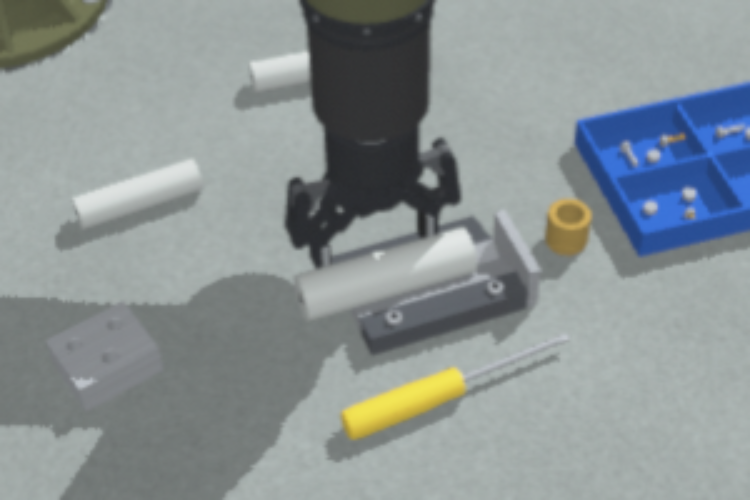

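Seated in the groove: the scene view gives x about -2 mm and yaw -0.02, and the bar end shows short of the stop at (475,245). Now I back off, shut the fingers and push the free end.

```bash
python3 - <<'E'
from h import *
manip.line_to(w(-.055,-.033,.032),v=.1); manip.line_to(w(-.075,-.033,.11),v=.2)
manip.command_gripper(0.0)
manip.line_to(w(-.0,-.15,.11),v=.25); manip.line_to(w(0,-.15,.035),v=.15)
f0=fv(); print(f0.round(2),manip.read_time_s(),manip.read_finger_gap())
manip.line_to(w(0,-.110,.035),v=.035); print("mid",(fv()-f0).round(2),manip.read_time_s())
y=-.110
while y<-.084:
    y+=.0015; manip.line_to(w(0,y,.035),v=.02); f=fv()-f0; print(round(y,4),f.round(1))
    if f[1]<-9: break
print(tov(manip.read_position()).round(4),manip.read_time_s())
E
```

```text
[0.2  0.14 0.62] 18.3417 -9.90696095970744e-06
mid [ 0.2  -0.72 -0.26] 19.6333
-0.1085 [-0.1 -1.6  0.6]
-0.107 [-1.5 -1.3  0.4]
-0.1055 [-0.2 -1.7 -0.4]
-0.104 [-0.3 -2.1  0. ]
-0.1025 [-0.3 -0.8 -0.4]
-0.101 [ 0.2 -1.8 -1.1]
-0.0995 [-0.3 -0.5  0.9]
-0.098 [-0.7 -0.4  0.3]
-0.0965 [-0.2 -0.9 -0.1]
-0.095 [-0.7 -1.6  0.6]
-0.0935 [ 0.6 -1.8 -0.5]
-0.092 [ 0.2 -7.1  1.1]
-0.0905 [  0.4 -11.7   1.2]
[-0.0001 -0.0932] 22.8833
```

Force rises at y = -93 mm, against about -94.5 mm predicted for the butted bar. I retract and check.

```bash
python3 - <<'E'
from h import *
manip.line_to(w(0,-.135,.035),v=.08); manip.line_to(w(-.03,-.16,.25),v=.25)
manip.move_pose(w(-.13,-.01,.33),RT); manip.hold(.3)
W=wrist(); S=manip.read_camera("scene"); D=manip.read_camera("side")
x0=[*w(0,-.005,0)[:2],VA]
for c,p in (("W",W),("S",S),("D",D)):
    m=near("bar",p,[*x0[:2],.026])
    if m is not None: v,e=fit(lambda x,y,a:cyl(x,y,a,z=.026),[(p,m)],x0); print(c,tov(v).round(4),round(v[2]-VA,3),round(e,3))
for q,z in (("bush",0),("driver",0),("drilled",0)):
    for n,p in (("S",S),("D",D)):
        for r in manip.pinpoint(q,p)[:1]: print(n,q,round(r["conf"],2),onz(p,np.array(r["position"])*[560,420],z)[0].round(3))
a=cv2.resize(S["color"][150:300,200:400],None,fx=2,fy=2); b=cv2.resize(W["color"],(400,300))
cv2.imwrite("pics/f4.png",np.hstack([a,b])); print(manip.read_time_s())
E
```

```text
bar conf 0.98 px off 2.6 area 2331
W [-0.0007 -0.0052] -0.012 0.161
bar conf 0.69 px off 2.3 area 1353
S [-0.0026 -0.0042] -0.008 0.095
bar conf 0.79 px off 3.6 area 670
D [-0.0029 -0.0199] 0.04 0.198
S bush 0.43 [0.561 0.099 0.   ]
D bush 0.52 [ 0.625  0.214 -0.   ]
S driver 0.85 [0.689 0.035 0.   ]
D driver 0.67 [0.684 0.035 0.   ]
S drilled 0.93 [ 0.488 -0.173  0.   ]
D drilled 0.6 [ 0.487 -0.161  0.   ]
26.325
```

View pics/f4.png

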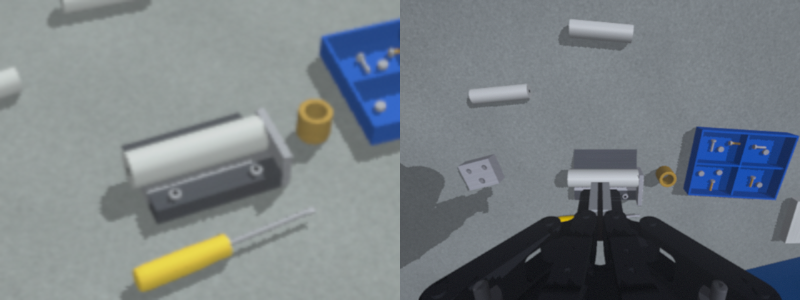

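The left crop shows the bar in the groove with its end against the stop plate at (265,128). The bush, driver and drilled block stand where they were. The scene and wrist fits give y about -5 mm, as required. The side fit is off because the stop hides that end of the bar from that camera.

```bash
python3 -c "
from bench import manip
print(manip.read_time_s()); print(manip.job_done())"
```

```text
26.325
the job is handed in; nothing more can be done
None
```

I rolled the bar up the ramp and into the groove with the open fingers. Then I pushed its free end with the shut fingertips until it butted against the stop, and handed the job in at 26.3 s. The bar was only pushed, never gripped or lifted.

**Butting:** The push force was about 1–2 N while the bar slid and rose to 11.7 N at contact. The fingers were then at y = -93 mm, against about -94.5 mm predicted for a butted bar.

**Final position:** After I backed the arm off, the wrist and scene fits put the bar's centre at (-0.7, -5.2) and (-2.6, -4.2) mm in the V-block frame. The target is (0, -5). Yaw was about -0.01 rad.

**Checks that disagreed:**
- The side camera put the bar at y = -20 mm with yaw 0.04 rad. The stop plate hides the bar's end from that camera, so I disregarded it.
- One low-confidence bush detection in the scene camera landed on the V-block. The side camera and the final picture show the bush where it was.

**Other things:** The driver and the drilled block are unmoved to within measuring error (about 6 mm).

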